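# Find the rocking corner of a drilling-jig plate and shim it

## Robot

A 6-joint arm with a two-finger parallel gripper is mounted at the origin on the work surface. World frame = base frame: x ahead of the robot, y to its left, z up, the work surface at z = 0. Lengths are in m, angles in rad, forces in N, time in s.
With the tool pointing down it reaches from about 0.375 to 0.975 m from the base axis. Payload 3.8 kg.
Tool frame: the origin (TCP) lies at the very end of the fingers, on their centre line; the grasp point (between the pads) lies 19 mm behind it; z points along the fingers, y is the line along which they close (so a half turn about z gives the same grasp; the last joint's range is limited). The gripper opens to 88 mm and grips with 3 to 60 N. Pads are 18 mm wide; open, the fingers measure 123 mm over their backs; the gripper's body (75 mm by 187 mm) begins 45 mm behind the grasp point.
Start: joints at [1.276, 0.264, 1.604, -0, 1.274, -0.037], TCP at [0.172, 0.653, 0.239] pointing down, gripper open.
Joint ranges: [-2.63, 2.63], [-0.94, 2.18], [0.31, 2.57], [-1.31, 4.45], [0, 2.66], [-2.55, 2.55]. Speed limits (rad/s): [2.57, 2.57, 3.14, 3.14, 3.14, 3.14].

## Interface

Orientations are given as a unit quaternion [x, y, z, w].
In Python, from rig import env gives the robot as it stands.
- The arm moves only by the tool send_rows, never from a script. Its argument "motion" is a list of rows, each an object of numbers: "dx", "dy", "dz": the shift along the tool's x, y, z in m; "turn": the turn about the tool's z in degrees. In form: [{"dx": .., "dy": .., "dz": .., "turn": ..}, ...]. A call has 1 to 10 rows; each row shifts and turns the commanded pose from where the row before left it, along the tool's axes as they then stand; what a row does not reach is not made up. A row lasts 1/12 s, in which the tool goes at most 41.7 mm and 7.16 degrees, less where a joint would pass 70% of its speed; a pose out of reach is approached as far as the arm can. A call is refused whole if a number of a shift passes 0.0417 or a number of a turn 7.16, either way. A call with a gripper value outside its range is refused whole. "hand" is the opening in per cent of the stroke, from 0 (shut) to 100 (fully open), set as the call begins (left out, the last holds). The fingers move at their own pace and stop on an object; "force" is the grip in N (left out, the last holds). Time passes only in rows, so rows that do not move let the fingers close. It gives the time, the measured TCP pose, the force, the opening and the grip force at its end, in the units of the state.
- env.get_obs(): the state, without advancing time (a new reading comes with each control period).
- env.get_image(name): name is "scene" or "top" or "wrist"; returns (picture, depth): 420x560x3 uint8, blue, green, red; 420x560 float32, m along the optical axis (not along the pixel's ray), 0 where there is no reading.
- env.camera_model(name): a dict with "intrinsics" (3x3 intrinsics, pixels), "R" (3x3) and "t" (3): a world point X has camera coordinates R X + t. Camera axes: x right, y down, z forward; pixel columns grow to the right and rows downward; lengths in m; the calibration is good to about 2 mm. The wrist camera is an equidistant fisheye: a pixel r from the principal point sees the ray r / f radians off the axis. A picture is of the moment at which its call begins: read the wrist's pose just before it. camera_model takes no time and is no camera call; for the wrist camera it gives the pose at the moment of the call.
- env.finish_job(): hands the job in; it is judged then, once.
Trained networks look in the newest picture that a camera, given by its name, has taken for a name from the list of things; names that differ only in an ending like _2 or _b are one class to them, and where a whole thing is asked for, a point or a joint stands for the part that bears it (a point fixed in the world has none). Each returns a list of dicts, best first, with "conf" (0 to 1); they miss things now and then, are a little off and sometimes report something else, mostly with a low value. They report only what shows in the picture. A call takes as long as a camera call.
- env.look_for(camera, query): "location" ([x, y, z] in m, in world coordinates, good to about 4 mm: the middle of the surface that is visible of it).
- env.tip_of(camera, query): "location" ([x, y, z] in m, in world coordinates, good to about 4 mm: a listed point, or the origin of a listed thing).
The state is a dict: "t": time; "joints": joint angles; "qvel": joint speeds; "joint_torque": joint torques, N m; "tool_pos": TCP position; "tcp_rot": TCP orientation; "force": force on the tool from outside, world axes, zero at the start; "torque": the same for the moment, N m; "grip_width": finger opening in m; "grip_force": force on a finger pad.
Only numpy, scipy, OpenCV 4.12 (cv2) and the standard library are available. Lean on these libraries where they do the work, as an engineer would, in place of code of your own. Each camera call takes 0.05 s, during which the arm holds its last target. There are 200 camera calls.

## Task

One corner of the aluminium jig plate rocks. With the fingertips press straight down on the plate's corners, one after another, until you find the one that gives (push it right down to its stop), then push that corner's hinged steel shim down flat and leave it flat. Leave the other three shims standing up, do not lift or shift the plate, and do not disturb the loose things lying about.

Things in the scene. Friction and masses are not known exactly. Their poses are not given: they have to be found in the camera images.
- board: Fixed plywood board on the bench, 290 (x) x 270 (y) x 18 mm thick, under the jig. Origin: centre of its underside, on the bench top; x points away from the robot, z up. Turned by up to 0.25 rad. On it, under each plate corner, stands a black rubber foot of 20 mm diameter, with that corner's hinged steel shim just beside it on the board -x side (towards the robot).
- plate: Loose aluminium plate, about 0.9 kg, 12 mm thick, level on four rubber feet, top 48 mm above the bench. Body 190 (x) x 106 (y) mm, four lugs (the corners), a 24 mm tall wooden fence across it at x = +45 mm. Origin: centre of the underside, over the board's; same axes. Three corners are firm; one, which varies, gives from about 4 N, meets its stop 5 mm lower at about 9 N, and springs back.
- corner_1 (a point): Centre of the top of the plate's near left corner lug, 48 mm above the bench, at board x -65, y +85 mm. The lug is 40 mm long (x) and reaches 24 mm farther out in y. Its shim is a steel leaf, 26 mm wide, hinged 30 mm from this point in board -x, 27 mm above the bench; it runs 38 mm on towards -x, sloping up. Push it 56 mm from this point in board -x; flat, its top is 28.5 mm above the bench.
- corner_2 (a point): Centre of the top of the plate's near right corner lug, 48 mm above the bench, at board x -65, y -85 mm. The lug is 40 mm long (x) and reaches 24 mm farther out in y. Its shim is a steel leaf, 26 mm wide, hinged 30 mm from this point in board -x, 27 mm above the bench; it runs 38 mm on towards -x, sloping up. Push it 56 mm from this point in board -x; flat, its top is 28.5 mm above the bench.
- corner_3 (a point): Centre of the top of the plate's far left corner lug, 48 mm above the bench, at board x +65, y +85 mm. The lug is 40 mm long (x) and reaches 24 mm farther out in y. Its shim is a steel leaf, 26 mm wide, hinged 30 mm from this point in board -x, 27 mm above the bench; it runs 38 mm on towards -x, sloping up. Push it 56 mm from this point in board -x; flat, its top is 28.5 mm above the bench.
- corner_4 (a point): Centre of the top of the plate's far right corner lug, 48 mm above the bench, at board x +65, y -85 mm. The lug is 40 mm long (x) and reaches 24 mm farther out in y. Its shim is a steel leaf, 26 mm wide, hinged 30 mm from this point in board -x, 27 mm above the bench; it runs 38 mm on towards -x, sloping up. Push it 56 mm from this point in board -x; flat, its top is 28.5 mm above the bench.
- shim_a (a joint): Slope of one of the four shims, rad: 0 = flat, on its hard stop; 0.48 to 0.58 at the start (free end about 46 mm above the bench). Hinge axis along board y. Pushed down 26 mm from its hinge it yields at about 6 to 8 N, and it stays where it is left. Which corner's shim bears this name changes from start to start and is not told.
- shim_b (a joint): Slope of one of the four shims, rad: 0 = flat, on its hard stop; 0.48 to 0.58 at the start (free end about 46 mm above the bench). Hinge axis along board y. Pushed down 26 mm from its hinge it yields at about 6 to 8 N, and it stays where it is left. Which corner's shim bears this name changes from start to start and is not told.
- shim_c (a joint): Slope of one of the four shims, rad: 0 = flat, on its hard stop; 0.48 to 0.58 at the start (free end about 46 mm above the bench). Hinge axis along board y. Pushed down 26 mm from its hinge it yields at about 6 to 8 N, and it stays where it is left. Which corner's shim bears this name changes from start to start and is not told.
- shim_d (a joint): Slope of one of the four shims, rad: 0 = flat, on its hard stop; 0.48 to 0.58 at the start (free end about 46 mm above the bench). Hinge axis along board y. Pushed down 26 mm from its hinge it yields at about 6 to 8 N, and it stays where it is left. Which corner's shim bears this name changes from start to start and is not told.
- stop_block: Loose dark wood block 30 x 55 x 22 mm lying on the middle of the plate; bystander. Origin: centre of its underside.
- screw_jar: Small glass jar with steel cap, 38 mm diameter, 42 mm tall, on the board between the two near shims; bystander. Origin: centre of its underside.
- bush: Brass bush, 24 mm diameter, 28 mm tall, on the board beyond the plate; bystander. Origin: centre of its underside.
- tape_measure: Grey tape measure 65 x 32 x 62 mm on the bench to the right; bystander. Origin: centre of its underside.
- glue_bottle: White glue bottle, 60 mm diameter, 160 mm tall, on the bench to the left; bystander. Origin: centre of its underside.
- screwdriver: Screwdriver, about 200 mm long, lying on the bench to the right; bystander.
- paint_can: Steel tin, 80 mm diameter, 90 mm tall, on the bench to the left; bystander. Origin: centre of its underside.
- offcut: Wood offcut 140 x 44 x 32 mm lying on the bench to the left; bystander. Origin: centre of its underside.

How it is judged:
By the outcome, as a careful person would: the job done as asked, in the order asked, and still so for the second after the job is handed in, with the robot touching nothing.
It also fails if it takes over 48 s, if anything falls off the work surface, if the arm or the gripper's body presses on something with over 40 N, if the wrist force passes 120 N, or if a joint passes its speed limit or range.

## Working session

There is one attempt and no reset: what is moved stays moved. The work goes in short steps, Python scripts to look and compute and a tool call to move; the robot and the scene stay as the last step left them, time stands still between calls to the robot, and variables do not carry over. Pictures are saved under pics/ and viewed, at most 10 in all, crops included, and the job is handed in when it is done.

Besides the shell and the picture viewer there is one more tool, called after "Call:" by a JSON object that holds its "name" and its "arguments", one argument or row to a line. send_rows: Moves the arm, as the interface text tells. Its arguments: {"type":"object","properties":{"motion":{"type":"array"},"hand":{"type":"number"},"force":{"type":"number"}},"required":["motion"]}

```bash
mkdir -p pics; ls; python3 - <<'E'
from rig import env
import cv2,numpy as np
o=env.get_obs(); print({k:np.round(v,4).tolist() for k,v in o.items()})
for c in ("top","scene"):
    im,d=env.get_image(c); cv2.imwrite(f"pics/{c}0.png",im); np.save(f"pics/{c}0.npy",d)
    for q in ("corner_1","board","plate","shim_a"):
        print(c,q,[(np.round(r["location"],4).tolist(),round(r["conf"],2)) for r in env.tip_of(c,q)])
E
```

```text
pics
{'t': 0.0, 'joints': [1.2761, 0.2647, 1.6054, 0.0, 1.2737, -0.0369], 'qvel': [-0.0004, -0.0022, 0.0013, -0.0001, -0.0014, 0.0001], 'joint_torque': [0.0003, -50.2105, -35.6875, 0.0728, 0.0294, -0.0002], 'tool_pos': [0.1719, 0.652, 0.2374], 'tcp_rot': [0.1286, 0.9917, -0.0011, -0.0002], 'force': [0.4293, 0.0526, -0.0374], 'torque': [0.0439, 0.0281, -0.0024], 'grip_force': 0.0, 'grip_width': 0.0884}
top corner_1 [([0.5027, 0.0108, 0.048], 0.77), ([0.6367, 0.0023, 0.0479], 0.6)]
top board []
top plate [([0.5734, 0.0911, 0.0353], 0.96), ([0.5062, 0.0103, 0.0488], 0.59), ([0.4573, 0.108, 0.0223], 0.45)]Traceback (most recent call last):
  File "<stdin>", line 7, in <module>
ValueError: it knows: board, bush, corner, glue_bottle, offcut, paint_can, plate, screw_jar, screwdriver, stop_block, tape_measure
```

View pics/top0.png

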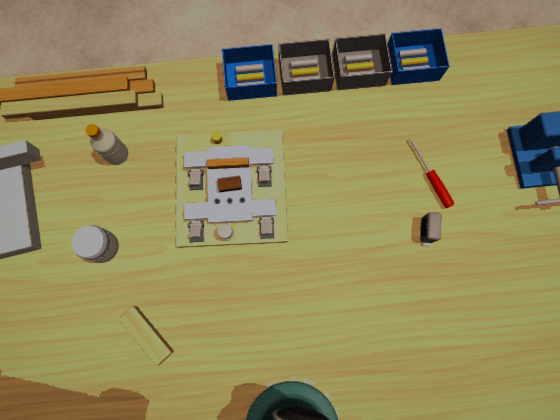

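```bash
cat > h.py <<'E'
from rig import env
import numpy as np
def px(cam,u,v,d=None,z=None):
    m=env.camera_model(cam);K,R,t=m["intrinsics"],m["R"],m["t"]
    K,R,t=map(np.array,(K,R,t)); r=np.linalg.inv(K)@[u,v,1]
    c=-R.T@t; w=R.T@r
    s=d if d is not None else (z-c[2])/w[2]
    return c+w*s
def proj(cam,X):
    m=env.camera_model(cam);K,R,t=map(np.array,(m["intrinsics"],m["R"],m["t"]))
    p=(R@np.atleast_2d(X).T).T+t; q=(K@p.T).T; return q[:,:2]/q[:,2:]
E
python3 - <<'E'
from h import *
import cv2
im,d=env.get_image("scene"); cv2.imwrite("pics/scene0.png",im)
for c in ("scene","top"):
    if c=="top": env.get_image(c)
    for q in ("corner","board","plate","stop_block","screw_jar","glue_bottle"):
        print(c,q,[(np.round(r["location"],4).tolist(),round(r["conf"],2)) for r in env.tip_of(c,q)])
E
```

```text
scene corner [([0.5077, 0.0081, 0.048], 0.94), ([0.5132, 0.1736, 0.0451], 0.87), ([0.6392, -0.0022, 0.0464], 0.69), ([0.6391, 0.1725, 0.0485], 0.68)]
scene board [([0.5744, 0.0908, 0.0023], 0.92)]
scene plate [([0.5795, 0.0896, 0.0379], 0.87)]
scene stop_block [([0.5673, 0.0866, 0.0492], 0.55)]
scene screw_jar [([0.4575, 0.1109, 0.0193], 0.7)]
scene glue_bottle [([0.6977, 0.375, 0.0044], 0.68)]
top corner [([0.6345, 0.0024, 0.0482], 0.86), ([0.6423, 0.1692, 0.0509], 0.8), ([0.5047, 0.0108, 0.0484], 0.7)]
top board []
top plate [([0.5745, 0.0924, 0.0371], 0.68)]
top stop_block [([0.5717, 0.0867, 0.0495], 0.65), ([0.4198, -0.3806, -0.0003], 0.4)]
top screw_jar [([0.4605, 0.1081, 0.0188], 0.62)]
top glue_bottle [([0.6979, 0.3735, -0.0005], 0.94)]
```

The top view shows the board around (230,188), with lugs at about (195,160), (262,156), (195,210) and (264,207). The shims are at (195,178), (265,175), (195,230) and (267,227), and the jar is at (225,231). Next I fit the board pose to the detections.

```bash
cat >> h.py <<'E'
P={1:(-.065,.085),2:(-.065,-.085),3:(.065,.085),4:(.065,-.085)}
def fit(pts):
    """pts: list of (corner id, x, y)"""
    from scipy.optimize import least_squares
    def f(p):
        c,s=np.cos(p[2]),np.sin(p[2])
        return np.ravel([[p[0]+c*P[i][0]-s*P[i][1]-x,p[1]+s*P[i][0]+c*P[i][1]-y] for i,x,y in pts])
    r=least_squares(f,[.574,.09,0]); return r.x,r.fun
E
python3 - <<'E'
from h import *
import cv2
p=[(2,.5077,.0081),(1,.5132,.1736),(4,.6392,-.0022),(3,.6391,.1725),(4,.6345,.0024),(3,.6423,.1692),(2,.5047,.0108),(2,.5027,.0108),(4,.6367,.0023)]
x,r=fit(p); print(x.round(4),(r*1000).round(1))
im,_=env.get_image("top"); c,s=np.cos(x[2]),np.sin(x[2])
cr=cv2.resize(im[120:260,160:300],None,fx=4,fy=4,interpolation=cv2.INTER_CUBIC)
def dr(bx,by,z,col):
    q=proj("top",[x[0]+c*bx-s*by,x[1]+s*bx+c*by,z])[0]; cv2.circle(cr,tuple(int(v) for v in (q-[160,120])*4),4,col,-1)
for i in P:
    dr(*P[i],.048,(0,0,255)); dr(P[i][0]-.056,P[i][1],.042,(255,0,0))
    for a in(-.02,.02): dr(P[i][0]+a,P[i][1]+np.sign(P[i][1])*.024,.048,(0,255,0))
for a in(-.145,.145):
    for b in(-.135,.135): dr(a,b,.018,(255,0,255))
cv2.imwrite("pics/top1.png",cr)
E
```

```text
[ 0.574   0.0895 -0.0431] [-2.3 -0.8 -0.5  3.6 -3.9  3.9  3.5 -0.9  0.8 -0.7  0.3  2.4  0.7 -3.5
  2.7 -3.5 -1.4 -0.6]
```

View pics/top1.png

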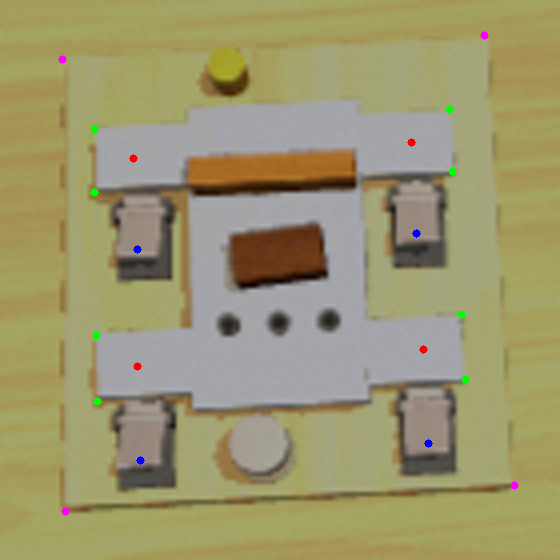

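Call:
{"name": "send_rows", "arguments": {
  "hand": 0,
  "motion": [
    {"turn":-6.15},
    {"turn":-6.15},
    {"dx":-0.024,"dy":-0.0307},
    {"dx":-0.024,"dy":-0.0307},
    {"dx":-0.024,"dy":-0.0307},
    {"dx":-0.024,"dy":-0.0307},
    {"dx":-0.024,"dy":-0.0307},
    {"dx":-0.024,"dy":-0.0307},
    {"dx":-0.024,"dy":-0.0307},
    {"dx":-0.024,"dy":-0.0307}
  ]
}}

```text
invalid input at $.motion[0]: expected keys dx, dy, dz, turn
```

Call:
{"name": "send_rows", "arguments": {
  "motion": [
    {"dx":-0.024,"dy":-0.0307},
    {"dx":-0.024,"dy":-0.0307},
    {"dx":-0.024,"dy":-0.0307},
    {"dx":-0.024,"dy":-0.0307},
    {"dx":-0.024,"dy":-0.0307},
    {"dx":-0.024,"dy":-0.0307},
    {"dx":-0.024,"dy":-0.0307},
    {},
    {}
  ]
}}

```text
invalid input at $.motion[0]: expected keys dx, dy, dz, turn
```

Call:
{"name": "send_rows", "arguments": {
  "hand": 0,
  "motion": [
    {"dx":0,"dy":0,"dz":0,"turn":-6.15},
    {"dx":0,"dy":0,"dz":0,"turn":-6.15},
    {"dx":-0.024,"dy":-0.0307,"dz":0,"turn":0},
    {"dx":-0.024,"dy":-0.0307,"dz":0,"turn":0},
    {"dx":-0.024,"dy":-0.0307,"dz":0,"turn":0},
    {"dx":-0.024,"dy":-0.0307,"dz":0,"turn":0},
    {"dx":-0.024,"dy":-0.0307,"dz":0,"turn":0},
    {"dx":-0.024,"dy":-0.0307,"dz":0,"turn":0},
    {"dx":-0.024,"dy":-0.0307,"dz":0,"turn":0},
    {"dx":-0.024,"dy":-0.0307,"dz":0,"turn":0}
  ]
}}

```text
t: 1.78
tool_pos: [0.3541, 0.3975, 0.239]
tcp_rot: [0.021, 1.0, 0.0, 0.0]
force: [1.4, -0.1, 0.5]
grip_width: 0.0231
grip_force: 0.0
```

Call:
{"name": "send_rows", "arguments": {
  "motion": [
    {"dx":-0.024,"dy":-0.0307,"dz":0,"turn":0},
    {"dx":-0.024,"dy":-0.0307,"dz":0,"turn":0},
    {"dx":-0.024,"dy":-0.0307,"dz":0,"turn":0},
    {"dx":-0.024,"dy":-0.0307,"dz":0,"turn":0},
    {"dx":-0.024,"dy":-0.0307,"dz":0,"turn":0},
    {"dx":-0.024,"dy":-0.0307,"dz":0,"turn":0},
    {"dx":-0.024,"dy":-0.0307,"dz":0,"turn":0},
    {"dx":0,"dy":0,"dz":0,"turn":0},
    {"dx":0,"dy":0,"dz":0,"turn":0}
  ]
}}

```text
t: 2.53
tool_pos: [0.5128, 0.1754, 0.2387]
tcp_rot: [0.024, 1.0, 0.0, -0.0]
force: [-0.4, 0.0, -0.3]
grip_width: 0.0003
grip_force: 0.0
```

Call:
{"name": "send_rows", "arguments": {
  "motion": [
    {"dx":0,"dy":0,"dz":0.03,"turn":0},
    {"dx":0,"dy":0,"dz":0.03,"turn":0},
    {"dx":0,"dy":0,"dz":0.03,"turn":0},
    {"dx":0,"dy":0,"dz":0.03,"turn":0},
    {"dx":0,"dy":0,"dz":0.03,"turn":0},
    {"dx":0,"dy":0,"dz":0.02,"turn":0},
    {"dx":0,"dy":0,"dz":0,"turn":0},
    {"dx":0,"dy":0,"dz":0,"turn":0}
  ]
}}

```text
t: 3.2
tool_pos: [0.5101, 0.178, 0.0677]
tcp_rot: [0.021, 1.0, -0.0, -0.002]
force: [1.7, 0.3, 0.1]
grip_width: 0.0005
grip_force: 0.0
```

```bash
python3 - <<'E'
from h import *
import cv2
o=env.get_obs(); print(np.round(o["tool_pos"],4),np.round(o["force"],2))
im,_=env.get_image("wrist"); cv2.imwrite("pics/w1.png",im)
print([(np.round(r["location"],4).tolist(),round(r["conf"],2)) for r in env.tip_of("wrist","corner")])
im,_=env.get_image("scene"); cv2.imwrite("pics/s1.png",im)
print([(np.round(r["location"],4).tolist(),round(r["conf"],2)) for r in env.tip_of("scene","corner")])
E
```

```text
[0.5101 0.178  0.0677] [1.69 0.31 0.12]
[([0.5119, 0.1749, 0.0417], 0.98), ([0.5043, 0.0085, 0.0464], 0.55)]
[([0.5091, 0.009, 0.0466], 0.57), ([0.5147, 0.1748, 0.0444], 0.56)]
```

View pics/w1.png

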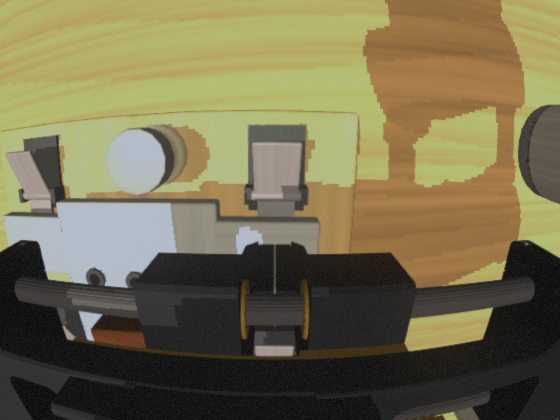

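The wrist view shows the closed tips at (275,250), above the near-left lug (columns 217–318) and in line with its shim at (277,165). I'm pressing slowly.

Call:
{"name": "send_rows", "arguments": {
  "motion": [
    {"dx":0,"dy":0,"dz":0.006,"turn":0},
    {"dx":0,"dy":0,"dz":0.006,"turn":0},
    {"dx":0,"dy":0,"dz":0.004,"turn":0},
    {"dx":0,"dy":0,"dz":0,"turn":0},
    {"dx":0,"dy":0,"dz":0,"turn":0}
  ]
}}

```text
t: 3.82
tool_pos: [0.5114, 0.1768, 0.0521]
tcp_rot: [0.022, 1.0, -0.0, -0.001]
force: [-0.6, -1.4, 0.2]
grip_width: 0.0002
grip_force: 0.0
```

Call:
{"name": "send_rows", "arguments": {
  "motion": [
    {"dx":0,"dy":0,"dz":0.002,"turn":0},
    {"dx":0,"dy":0,"dz":0.001,"turn":0},
    {"dx":0,"dy":0,"dz":0,"turn":0}
  ]
}}

```text
t: 4.07
tool_pos: [0.5118, 0.177, 0.0495]
tcp_rot: [0.022, 1.0, -0.0, -0.0]
force: [0.7, 0.4, 0.3]
grip_width: 0.0005
grip_force: 0.0
```

Call:
{"name": "send_rows", "arguments": {
  "motion": [
    {"dx":0,"dy":0,"dz":0.001,"turn":0},
    {"dx":0,"dy":0,"dz":0,"turn":0}
  ]
}}

```text
t: 4.23
tool_pos: [0.5119, 0.1771, 0.0486]
tcp_rot: [0.022, 1.0, -0.0, -0.0]
force: [0.5, -0.8, -1.1]
grip_width: 0.0005
grip_force: 0.0
```

Call:
{"name": "send_rows", "arguments": {
  "motion": [
    {"dx":0,"dy":0,"dz":0.001,"turn":0},
    {"dx":0,"dy":0,"dz":0,"turn":0}
  ]
}}

```text
t: 4.4
tool_pos: [0.512, 0.1771, 0.0482]
tcp_rot: [0.022, 1.0, -0.0, -0.0]
force: [-2.3, -0.9, 5.7]
grip_width: 0.0005
grip_force: 2.6
```

Call:
{"name": "send_rows", "arguments": {
  "motion": [
    {"dx":0,"dy":0,"dz":0.001,"turn":0},
    {"dx":0,"dy":0,"dz":0,"turn":0}
  ]
}}

```text
t: 4.57
tool_pos: [0.512, 0.1772, 0.0474]
tcp_rot: [0.022, 1.0, 0.0, -0.0]
force: [-3.3, -1.1, 7.5]
grip_width: 0.0005
grip_force: 3.3
```

Call:
{"name": "send_rows", "arguments": {
  "motion": [
    {"dx":0,"dy":0,"dz":0.001,"turn":0},
    {"dx":0,"dy":0,"dz":0,"turn":0}
  ]
}}

```text
t: 4.73
tool_pos: [0.5119, 0.1773, 0.0466]
tcp_rot: [0.022, 1.0, 0.0, -0.0]
force: [-3.4, 0.7, 7.8]
grip_width: 0.0007
grip_force: 3.9
```

Call:
{"name": "send_rows", "arguments": {
  "motion": [
    {"dx":0,"dy":0,"dz":0.001,"turn":0},
    {"dx":0,"dy":0,"dz":0,"turn":0}
  ]
}}

```text
t: 4.9
tool_pos: [0.5119, 0.1773, 0.0457]
tcp_rot: [0.022, 1.0, 0.0, -0.0]
force: [-3.7, -0.2, 10.0]
grip_width: 0.0005
grip_force: 4.5
```

Call:
{"name": "send_rows", "arguments": {
  "motion": [
    {"dx":0,"dy":0,"dz":0.001,"turn":0},
    {"dx":0,"dy":0,"dz":0,"turn":0}
  ]
}}

```text
t: 5.07
tool_pos: [0.5118, 0.1774, 0.0449]
tcp_rot: [0.022, 1.0, 0.0, -0.0]
force: [-5.1, -0.3, 9.5]
grip_width: 0.0001
grip_force: 5.1
```

Call:
{"name": "send_rows", "arguments": {
  "motion": [
    {"dx":0,"dy":0,"dz":0.001,"turn":0},
    {"dx":0,"dy":0,"dz":0,"turn":0}
  ]
}}

```text
t: 5.23
tool_pos: [0.5118, 0.1774, 0.044]
tcp_rot: [0.022, 1.0, 0.0, -0.0]
force: [-5.6, -0.0, 11.5]
grip_width: 0.0004
grip_force: 5.6
```

Call:
{"name": "send_rows", "arguments": {
  "motion": [
    {"dx":0.0007,"dy":0,"dz":0.001,"turn":0},
    {"dx":0,"dy":0,"dz":0,"turn":0}
  ]
}}

```text
t: 5.4
tool_pos: [0.5118, 0.1775, 0.0437]
tcp_rot: [0.022, 1.0, 0.0, 0.0]
force: [-4.6, -1.1, 12.8]
grip_width: 0.0004
grip_force: 6.5
```

Call:
{"name": "send_rows", "arguments": {
  "motion": [
    {"dx":0,"dy":0,"dz":0.001,"turn":0},
    {"dx":0,"dy":0,"dz":0,"turn":0}
  ]
}}

```text
t: 5.57
tool_pos: [0.5118, 0.1775, 0.0436]
tcp_rot: [0.022, 1.0, 0.0, 0.0]
force: [-7.8, -1.8, 19.1]
grip_width: 0.0002
grip_force: 9.7
```

The tip went down 4.8 mm on a soft spring and then met a hard stop at 19 N, so corner 1 (near left) is the rocking one. I'm lifting and moving over its shim.

Call:
{"name": "send_rows", "arguments": {
  "motion": [
    {"dx":0,"dy":0,"dz":-0.003,"turn":0},
    {"dx":0,"dy":0,"dz":-0.004,"turn":0},
    {"dx":0,"dy":0,"dz":-0.01,"turn":0},
    {"dx":0,"dy":0,"dz":-0.015,"turn":0},
    {"dx":0.014,"dy":0,"dz":0,"turn":0},
    {"dx":0.014,"dy":0,"dz":0,"turn":0},
    {"dx":0.014,"dy":0,"dz":0,"turn":0},
    {"dx":0.013,"dy":0,"dz":0,"turn":0},
    {"dx":0,"dy":0,"dz":0,"turn":0},
    {"dx":0,"dy":0,"dz":0,"turn":0}
  ]
}}

```text
t: 6.4
tool_pos: [0.4559, 0.1796, 0.0728]
tcp_rot: [0.021, 1.0, 0.0, 0.0]
force: [0.4, -0.6, 0.4]
grip_width: 0.0001
grip_force: 0.0
```

```bash
python3 - <<'E'
from h import *
import cv2
im,_=env.get_image("wrist"); cv2.imwrite("pics/w2.png",im)
E
```

```text
(no output)
```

View pics/w2.png

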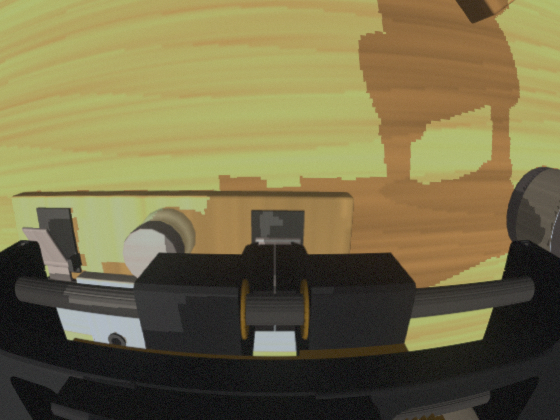

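The tips at (275,248) are centred on the shim (columns 252–303), and the jar at (155,245) is clear of the fingers. I'm pushing the shim down.

Call:
{"name": "send_rows", "arguments": {
  "motion": [
    {"dx":0,"dy":0,"dz":0.01,"turn":0},
    {"dx":0,"dy":0,"dz":0.01,"turn":0},
    {"dx":0,"dy":0,"dz":0.004,"turn":0},
    {"dx":0,"dy":0,"dz":0.003,"turn":0},
    {"dx":0,"dy":0,"dz":0.003,"turn":0},
    {"dx":0,"dy":0,"dz":0.003,"turn":0},
    {"dx":0,"dy":0,"dz":0.003,"turn":0},
    {"dx":0,"dy":0,"dz":0.003,"turn":0},
    {"dx":0,"dy":0,"dz":0,"turn":0}
  ]
}}

```text
t: 7.2
tool_pos: [0.4551, 0.1792, 0.0325]
tcp_rot: [0.022, 1.0, -0.0, -0.002]
force: [-0.6, -0.4, -0.2]
grip_width: 0.0
grip_force: 0.2
```

Call:
{"name": "send_rows", "arguments": {
  "motion": [
    {"dx":0,"dy":0,"dz":0.002,"turn":0},
    {"dx":0,"dy":0,"dz":0.002,"turn":0},
    {"dx":0,"dy":0,"dz":0.001,"turn":0},
    {"dx":0,"dy":0,"dz":0,"turn":0}
  ]
}}

```text
t: 7.53
tool_pos: [0.4557, 0.1793, 0.0287]
tcp_rot: [0.022, 1.0, -0.0, -0.001]
force: [-5.5, -0.7, 6.9]
grip_width: 0.0003
grip_force: 3.6
```

Call:
{"name": "send_rows", "arguments": {
  "motion": [
    {"dx":0,"dy":0,"dz":0.001,"turn":0},
    {"dx":0,"dy":0,"dz":0.001,"turn":0},
    {"dx":0,"dy":0,"dz":0,"turn":0}
  ]
}}

```text
t: 7.78
tool_pos: [0.4558, 0.1794, 0.0284]
tcp_rot: [0.022, 1.0, -0.0, -0.001]
force: [-11.0, -2.7, 22.5]
grip_width: 0.0004
grip_force: 10.8
```

The shim is on its hard stop: z is 28.4 mm and the force jumped to 22 N. I'm lifting away and checking.

Call:
{"name": "send_rows", "arguments": {
  "motion": [
    {"dx":0,"dy":0,"dz":-0.003,"turn":0},
    {"dx":0,"dy":0,"dz":-0.01,"turn":0},
    {"dx":0,"dy":0,"dz":-0.02,"turn":0},
    {"dx":0,"dy":0,"dz":-0.035,"turn":0},
    {"dx":0,"dy":0,"dz":-0.035,"turn":0},
    {"dx":0,"dy":0,"dz":-0.035,"turn":0},
    {"dx":0.03,"dy":0,"dz":-0.02,"turn":0},
    {"dx":0.03,"dy":0,"dz":0,"turn":0},
    {"dx":0,"dy":0,"dz":0,"turn":0},
    {"dx":0,"dy":0,"dz":0,"turn":0}
  ]
}}

```text
t: 8.62
tool_pos: [0.396, 0.1821, 0.1852]
tcp_rot: [0.021, 1.0, 0.0, 0.001]
force: [0.4, -0.1, -1.1]
grip_width: 0.0005
grip_force: 0.0
```

```bash
python3 - <<'E'
from h import *
import cv2
a,_=env.get_image("wrist"); b,_=env.get_image("scene"); old=cv2.imread("pics/scene0.png")
X=[[.43,.25,.03],[.43,-.06,.03],[.74,.25,.03],[.74,-.06,.03]]
q=proj("scene",X); (u0,v0),(u1,v1)=np.clip(q.min(0).astype(int)-10,0,None),q.max(0).astype(int)+10
f=lambda i: cv2.resize(i[v0:v1,u0:u1],(400,300),interpolation=cv2.INTER_CUBIC)
cv2.imwrite("pics/fin.png",np.vstack([np.hstack([f(old),f(b)]),np.hstack([cv2.resize(a,(400,300)),np.zeros((300,400,3),np.uint8)])]))
E
```

```text
(no output)
```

View pics/fin.png

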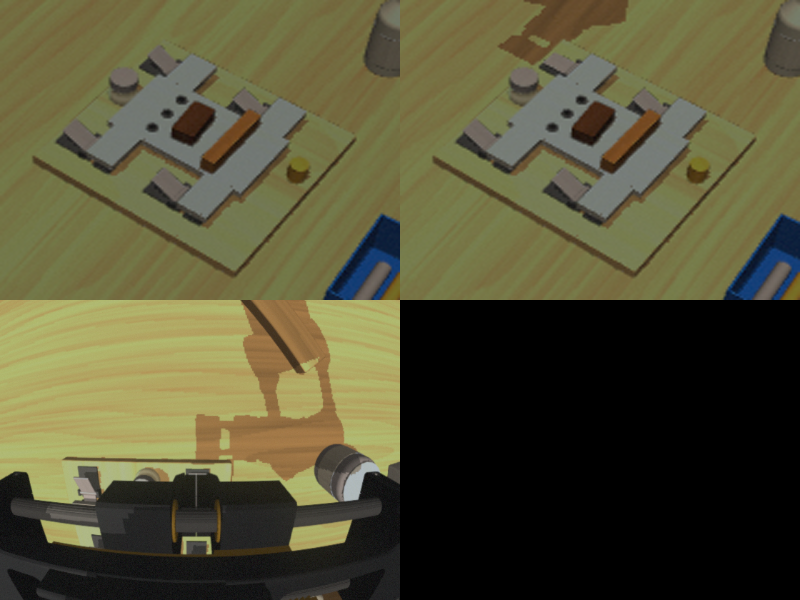

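The before and after scene crops show the near-left shim now flat (at about (560,65) in the right-hand crop) and the other three still up. The plate, block, jar and bush have not moved.

```bash
python3 -c "
from rig import env
print(env.finish_job())"
```

```text
the job is handed in; nothing more can be done
None
```

Corner 1 (near left) was the one that rocked: I pressed it down to its stop, pushed its shim flat and handed the job in at about 9 s; in the last pictures the other three shims were still up and the plate, block, jar and bush had not moved.

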